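# Find and release the latched key of a channel switch box

### The arm

A 6-joint arm with a two-finger parallel gripper is mounted at the origin on a cart in front of the work surface, level with it; the furniture and walls round the work are solid. World frame = base frame: x ahead of the robot, y to its left, z up, the work surface at z = 0. Lengths are in m, angles in rad, forces in N, time in s.
With the tool pointing down it reaches from about 0.325 to 0.9 m from the base axis. Payload 6.1 kg.
Tool frame: the origin (TCP) lies at the very end of the fingers, on their centre line; the grasp point (between the pads) lies 19 mm behind it; x points along the fingers, y is the direction in which the jaws open and shut, and the axes are right-handed (so a half turn about x gives the same grasp; the last joint's range is limited). The gripper opens to 87 mm and grips with 3 to 60 N. Pads are 19 mm wide; open, the fingers measure 117 mm over their backs; the gripper's body (75 mm by 190 mm) begins 51 mm behind the grasp point.
Start: joints at [1.096, 0.22, 1.526, -0, 1.395, -0.126], TCP at [0.214, 0.587, 0.223] pointing down, gripper open.
Joint ranges: [-2.98, 2.98], [-0.91, 2.08], [0.09, 2.57], [-1.24, 4.39], [0.2, 2.65], [-2.68, 2.68]. Speed limits (rad/s): [2.57, 2.57, 3.01, 3.14, 3.14, 3.14].

### API

Orientations are given as a rotation vector (axis times angle).
In Python, from rig import manip gives the robot as it stands.
- The arm moves only by the tool send_rows, never from a script. Its argument "steps" is a list of rows, each a list of 3 entries, a list of its own where there are three numbers: the shift along the world's x, y, z in mm, then the turn about the world's z in rad, then the opening, from -1 (shut) to 1 (fully open), so that 0 is half open. A call has 1 to 10 rows; each row is the pose to reach, as a shift and turn from the pose commanded when the call began; what a row does not reach only later rows make up. A row lasts 1/12 s, in which the tool goes at most 41.7 mm and 7.16 degrees, less where a joint would pass 70% of its speed; a pose out of reach is approached as far as the arm can. A call with a gripper value outside its range is refused whole. The fingers move at their own pace and stop on an object; "squeeze" is the grip in N (left out, the last holds). Time passes only in rows, so rows that repeat a pose let the fingers close. It gives the time, the measured TCP pose, the force and the opening at its end, in the units of the state.
- manip.observe(): the state, without advancing time (a new reading comes with each control period).
- manip.capture(name): name is "side" or "top" or "wrist"; returns a dict with "pixels" (420x560x3 uint8, red, green, blue), "fx", "fy", "cx", "cy" (pixels), "dist_coeffs" ([k1, k2, p1, p2, k3] as OpenCV has them; the pictures are not rectified), "pose" (4x4, takes a point from camera to world coordinates). Camera axes: x right, y down, z forward; pixel columns grow to the right and rows downward; lengths in m; the calibration is good to about 2 mm. A picture is of the moment at which its call begins. There is no depth.
- manip.sign_off(): hands the job in, once; it reports no verdict.
Trained networks look in a picture, given as the dict that the camera call returned (one of the last four; its "shot" number tells which), for a name from the list of things; names that differ only in an ending like _2 or _b are one class to them, and where a whole thing is asked for, a point or a joint stands for the part that bears it (a point fixed in the world has none). Each returns a list of dicts, best first, with "score" (0 to 1); they miss things now and then, are a little off and sometimes report something else, mostly with a low value. They report only what shows in the picture. A call takes as long as a camera call.
- manip.find_in(picture, query): "bbox" ([centre column, centre row, width, height] in pixels, round what is visible of it).
- manip.outline_of(picture, query): "region" (420x560 bool, what is visible of it) and "bbox" ([centre column, centre row, width, height] in pixels, round what is visible of it).
- manip.mark_of(picture, query): "pixel" ([column, row] in pixels: a listed point, or the origin of a listed thing).
The state is a dict: "time_s": time; "joint_positions": joint angles; "qvel": joint speeds; "tau": joint torques, N m; "eef_pos": TCP position; "ee_rot": TCP orientation; "contact_force": force on the tool from outside, world axes, zero at the start; "moment": the same for the moment, N m; "opening": finger opening in m.
Only numpy, scipy, OpenCV 4.12 (cv2) and the standard library are available. Lean on these libraries where they do the work, as an engineer would, in place of code of your own. Each camera call takes 0.05 s, during which the arm holds its last target. There are 200 camera calls.

### The job

One of the four identical keys on the blue switch box was left latched down. With the fingertips, tap each key lightly, from left to right, to feel which one it is, without pushing any of them in deep; then press the latched key until it releases and let go, so that all four keys stand up. Pick nothing up, and leave the things around the box where they are.

Things in the scene. Friction and masses are not known exactly. Their poses are not given: they have to be found in the camera images.
- console: Blue switch box with a metal top panel, fixed to the bench, 196 mm long (y), 92 mm deep (x), 55 mm high to the panel. Origin at the centre of its underside; x points to its back, y to its left end as the robot sees it, z up. Four white keys stand at y = +66, +22, -22, -66 mm, x = -4 mm. Small loose things stand behind it (up to 64 mm high) and in front of it.
- key_1: The leftmost of the four identical white keys, flat cap 34 mm (x) by 26 mm (y); origin at the centre of its top face, axes as the box. An up key's top is 71 mm above the bench, 16 mm above the panel. It moves straight down at most 10 mm against a spring: 3 N start it, then 1.5 N per mm more (18 N at the bottom).
- key_2: The second from the left of the four identical white keys, flat cap 34 mm (x) by 26 mm (y); origin at the centre of its top face, axes as the box. One of the four keys, a different one each time, is latched: its top sits 4 mm lower (67 mm above the bench) and hardly gives below about 8 N.
- key_3: The third from the left of the four identical white keys, flat cap 34 mm (x) by 26 mm (y); origin at the centre of its top face, axes as the box. Pushing the latched key 3 to 4 mm further in than it sits (about 14 N; go to the bottom to be sure) frees its latch; when the finger leaves, it springs up to 71 mm and stays up.
- key_4: The rightmost of the four identical white keys, flat cap 34 mm (x) by 26 mm (y); origin at the centre of its top face, axes as the box. Same spring and travel as the other keys; an up key only springs back when tapped.
- vial: Bystander: small glass sample vial with a red cap, 24 mm across, 52 mm high, loose; origin at the centre of its underside. To be left alone.
- stopper: Bystander: red-brown rubber stopper, 33 mm across, 26 mm high, loose; origin at the centre of its underside. To be left alone.
- dropper: Bystander: brown dropper bottle with a black cap, 33 mm across, 64 mm high, loose; origin at the centre of its underside. To be left alone.
- screwdriver: Bystander: screwdriver with a red handle, 194 mm long, 22 mm high, lying in front of the switch box, loose; origin at the centre of its underside. To be left alone.
- dish: Bystander: white porcelain crucible, 42 mm across, 35 mm high, loose; origin at the centre of its underside. To be left alone.

How it is judged:
On the way, in this order (a step that is already met when the one before it is completed fails the run):
1. the leftmost key is tapped with the fingers (contact force between the fingers and key_1 above 0.5 N), for 0.02 s.
2. the second from the left key is tapped with the fingers (contact force between the fingers and key_2 above 0.5 N), for 0.02 s.
3. the third from the left key is tapped with the fingers (contact force between the fingers and key_3 above 0.5 N), for 0.02 s.
4. the rightmost key is tapped with the fingers (contact force between the fingers and key_4 above 0.5 N), for 0.02 s.
5. the fingers are off all keys and the latched key is still down (contact force between the fingers and key_1 below 0.1 N and contact force between the fingers and key_2 below 0.1 N and contact force between the fingers and key_3 below 0.1 N and contact force between the fingers and key_4 below 0.1 N and z of any of key_1, key_2, key_3, key_4 in the frame of console below 0.0685 m), for 0.05 s.
6. the latched key has been pressed and let go: all four keys stand up (z of each of key_1, key_2, key_3, key_4 in the frame of console above 0.0695 m), for 0.2 s.
At the end, for the whole second after the job is handed in: all four keys are up (tops within 1.5 mm of 71 mm above the bench) and the bystanders stand within 20 mm of where they were (all of step 6 and distance of each of vial, stopper, dropper, screwdriver, dish from where it was at the start of the episode below 0.02 m); the robot touches nothing.
It fails at once if a second key is pushed in by more than 6 mm while another is latched down ((z of key_1 in the frame of console below 0.065 m and z of any of key_2, key_3, key_4 in the frame of console below 0.0685 m) or (z of key_2 in the frame of console below 0.065 m and z of any of key_1, key_3, key_4 in the frame of console below 0.0685 m) or (z of key_3 in the frame of console below 0.065 m and z of any of key_1, key_2, key_4 in the frame of console below 0.0685 m) or (z of key_4 in the frame of console below 0.065 m and z of any of key_1, key_2, key_3 in the frame of console below 0.0685 m)).
It fails at once if a bystander is moved by more than 20 mm (distance of any of vial, stopper, dropper, screwdriver, dish from where it was at the start of the episode above 0.02 m).
It also fails if it takes over 43 s, if anything falls off the work surface, if the arm or the gripper's body presses on something with over 40 N, if the wrist force passes 120 N, or if a joint passes its speed limit or range.

## Working session

There is one attempt and no reset: what is moved stays moved. The work goes in short steps, Python scripts to look and compute and a tool call to move; the robot and the scene stay as the last step left them, time stands still between calls to the robot, and variables do not carry over. Pictures are saved under pics/ and viewed, about 8 in all and at most 12, crops included, and the job is handed in when it is done.

Besides the shell and the picture viewer there is one more tool, called after "Call:" as name([rows], argument=value, ...), one row to a line, values as JSON. send_rows: Moves the arm, as the interface text tells. Its arguments: {"type":"object","properties":{"steps":{"type":"array"},"squeeze":{"type":"number"}},"required":["steps"]}

```bash
mkdir -p pics; cat > h.py <<'E'
import numpy as np, cv2
from rig import manip
def ray(p,px):
    K=np.array([[p["fx"],0,p["cx"]],[0,p["fy"],p["cy"]],[0,0,1]])
    u=cv2.undistortPoints(np.array([[px]],float),K,np.array(p["dist_coeffs"],float))[0,0]
    T=np.array(p["pose"]); return T[:3,3],T[:3,:3]@np.array([u[0],u[1],1.])
def at_z(p,px,z):
    o,d=ray(p,px); return o+d*(z-o[2])/d[2]
def save(p,n): cv2.imwrite("pics/"+n,cv2.cvtColor(p["pixels"],cv2.COLOR_RGB2BGR))
E
python3 - <<'E'
from h import *
s=manip.observe(); print({k:np.round(v,3) for k,v in s.items()})
for n in("top","side"):
    p=manip.capture(n); save(p,n+"1.png"); print(n,np.round(p["pose"],3).tolist())
    for q in("key_1",):
        for r in manip.mark_of(p,q): print(q,np.round(r["pixel"],1),round(r["score"],2),np.round(at_z(p,r["pixel"],.071),4))
    for r in manip.mark_of(p,"console"): print("console",np.round(r["pixel"],1),round(r["score"],2),np.round(at_z(p,r["pixel"],0),4))
E
```

```text
{'time_s': np.float64(0.0), 'joint_positions': array([ 1.096,  0.221,  1.528, -0.   ,  1.395, -0.126]), 'qvel': array([-0.   , -0.   , -0.001, -0.   ,  0.   , -0.001]), 'tau': array([ 1.0000e-03, -4.9460e+01, -3.8739e+01,  7.0000e-02,  5.7000e-02,
       -0.0000e+00]), 'eef_pos': array([0.213, 0.587, 0.221]), 'ee_rot': array([ 0.272,  1.554, -0.275]), 'contact_force': array([-0.374, -0.282,  0.323]), 'moment': array([-0.022, -0.001, -0.006]), 'opening': np.float64(0.087)}
top [[-0.001, -0.989, 0.148, 0.423], [-1.0, 0.003, 0.012, 0.369], [-0.012, -0.148, -0.989, 0.936], [0.0, 0.0, 0.0, 1.0]]
key_1 [309.3 197.7] 0.77 [0.5642 0.325  0.071 ]
key_1 [356.8 212.5] 0.73 [0.5384 0.2441 0.071 ]
key_1 [281.4 190.9] 0.64 [0.5761 0.3728 0.071 ]
console [318.7 203.7] 0.94 [0.5644 0.3041 0.    ]
side [[0.992, -0.071, 0.105, 0.463], [-0.126, -0.639, 0.759, -0.325], [0.013, -0.766, -0.643, 0.666], [0.0, 0.0, 0.0, 1.0]]
key_1 [285.8 207. ] 0.69 [0.5722 0.3702 0.071 ]
key_1 [278.2 260.8] 0.62 [0.5419 0.2392 0.071 ]
key_1 [277.1 238.9] 0.56 [0.5464 0.2897 0.071 ]
key_1 [283.2 223.1] 0.48 [0.5618 0.3278 0.071 ]
console [285.9 260.3] 0.72 [0.5652 0.3062 0.    ]
console [331.8 295.2] 0.3 [0.6309 0.2168 0.    ]
```

View pics/top1.png

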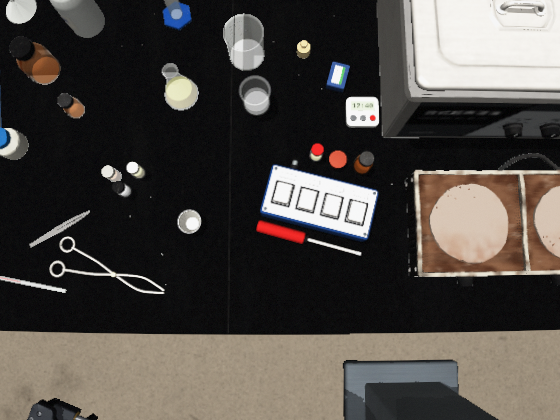

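View pics/side1.png

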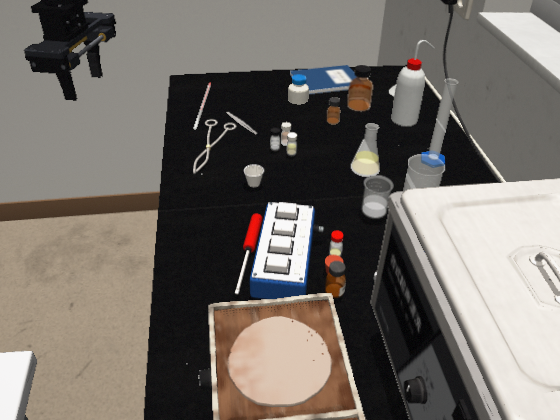

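The box is turned about -0.29 rad. In the top view the keys are at about (283,194), (307,200), (331,205) and (356,211). The vial, stopper and dropper are behind the box and the screwdriver is in front. Next I fit the box pose.

```bash
python3 - <<'E'
from h import *
from scipy.spatial.transform import Rotation as R
from scipy.optimize import least_squares
s=manip.observe(); print("tool axes cols",np.round(R.from_rotvec(s["ee_rot"]).as_matrix(),2).tolist())
yk=[.066,.022,-.022,-.066]
def P(v):
    return np.array([[v[0]+np.cos(v[2])*-.004-np.sin(v[2])*y, v[1]+np.sin(v[2])*-.004+np.cos(v[2])*y] for y in yk])
v0=[.5644,.305,-.287]
for n in("top","side"):
    p=manip.capture(n); K=P(v0); pts=[]
    for r in manip.mark_of(p,"key_1")+[{"pixel":q["bbox"][:2],"score":q["score"]} for q in manip.find_in(p,"key_1")]:
        w=at_z(p,r["pixel"],.070)[:2]; d=np.linalg.norm(K-w,axis=1); i=d.argmin()
        if d[i]<.015: pts.append((i,w)); 
    f=least_squares(lambda v:np.ravel([P(v)[i]-w for i,w in pts]),v0,loss="soft_l1",f_scale=.003)
    print(n,len(pts),[i for i,_ in pts],np.round(f.x,4),np.round(P(f.x),4).tolist(),"rms",np.sqrt(np.mean(f.fun**2)))
    for b in("vial","dropper","stopper","screwdriver","dish"):
        print(b,[(np.round(at_z(p,r["pixel"],0)[:2],3).tolist(),round(r["score"],2)) for r in manip.mark_of(p,b)[:1]])
E
```

```text
tool axes cols [[-0.0, 0.34, 0.94], [-0.0, 0.94, -0.34], [-1.0, -0.0, -0.0]]
top 7 [np.int64(2), np.int64(1), np.int64(0), np.int64(3), np.int64(2), np.int64(0), np.int64(1)] [ 0.5612  0.3045 -0.2758] [[0.5753, 0.3691], [0.5633, 0.3267], [0.5513, 0.2844], [0.5393, 0.2421]] rms 0.002246021400713336
vial [([0.656, 0.306], 0.69)]
dropper [([0.64, 0.271], 0.68)]
stopper [([0.641, 0.272], 0.5)]
screwdriver [([0.496, 0.324], 0.71)]
dish [([0.531, 0.536], 0.83)]
side 8 [np.int64(3), np.int64(2), np.int64(0), np.int64(3), np.int64(1), np.int64(3), np.int64(2), np.int64(1)] [ 0.5619  0.2997 -0.2363] [[0.5735, 0.3648], [0.5632, 0.322], [0.5529, 0.2792], [0.5426, 0.2364]] rms 0.004820355940502985
vial [([0.659, 0.31], 0.6)]
dropper [([0.629, 0.214], 0.81)]
stopper [([0.646, 0.271], 0.5)]
screwdriver [([0.496, 0.325], 0.84)]
dish [([0.528, 0.541], 0.62)]
```

Call:
send_rows([
  [[340, -240, -20], 0.07, -1],
  [[340, -240, -20], 0.07, -1],
  [[340, -240, -20], 0.07, -1],
  [[340, -240, -20], 0.07, -1],
  [[340, -240, -20], 0.07, -1],
  [[340, -240, -20], 0.07, -1],
  [[340, -240, -20], 0.07, -1],
  [[340, -240, -20], 0.07, -1],
  [[340, -240, -20], 0.07, -1],
  [[340, -240, -20], 0.07, -1],
], squeeze=10)

```text
time_s: 1.93
eef_pos: [0.5551, 0.3459, 0.2026]
ee_rot: [0.219, 1.559, -0.219]
contact_force: [-0.0, 0.7, 0.5]
opening: 0.0277
```

Call:
send_rows([
  [[0, 0, 0], 0, -1],
  [[0, 0, 0], 0, -1],
  [[0, 0, 0], 0, -1],
  [[0, 0, 0], 0, -1],
])

```text
time_s: 2.27
eef_pos: [0.5526, 0.3482, 0.2025]
ee_rot: [0.218, 1.56, -0.218]
contact_force: [0.3, 0.5, 0.2]
opening: 0.0039
```

```bash
python3 - <<'E'
from h import *
s=manip.observe(); print({k:np.round(v,4).tolist() for k,v in s.items() if k in("time_s","eef_pos","ee_rot","contact_force","opening","joint_positions")})
p=manip.capture("wrist"); save(p,"w1.png"); print(np.round(p["pose"],3).tolist())
for q in manip.find_in(p,"key_1"): print(np.round(q["bbox"]),round(q["score"],2),np.round(at_z(p,q["bbox"][:2],.071),4))
for q in manip.mark_of(p,"key_1"): print(np.round(q["pixel"]),round(q["score"],2),np.round(at_z(p,q["pixel"],.071),4))
E
```

```text
{'time_s': 2.2667, 'joint_positions': [0.4414, 0.3005, 1.4681, 0.0004, 1.3732, -0.8518], 'eef_pos': [0.5526, 0.3482, 0.2025], 'ee_rot': [0.2181, 1.5603, -0.2178], 'contact_force': [0.2636, 0.465, 0.1658], 'opening': 0.0039}
[[0.274, 0.925, 0.262, 0.482], [0.962, -0.264, -0.074, 0.369], [0.001, 0.272, -0.962, 0.365], [0.0, 0.0, 0.0, 1.0]]
[228. 217.  31.  34.] 0.83 [0.5511 0.2897 0.071 ]
[270. 218.  27.  39.] 0.64 [0.5638 0.3309 0.071 ]
[188. 223.  29.  34.] 0.61 [0.545  0.2472 0.071 ]
[312. 218.  25.  30.] 0.6 [0.5749 0.3724 0.071 ]
[269. 218.] 0.92 [0.5629 0.3298 0.071 ]
[227. 220.] 0.84 [0.5531 0.287  0.071 ]
[311. 217.] 0.76 [0.5744 0.3713 0.071 ]
[253. 206.] 0.69 [0.5464 0.3181 0.071 ]
[188. 224.] 0.66 [0.5459 0.2462 0.071 ]
```

View pics/w1.png

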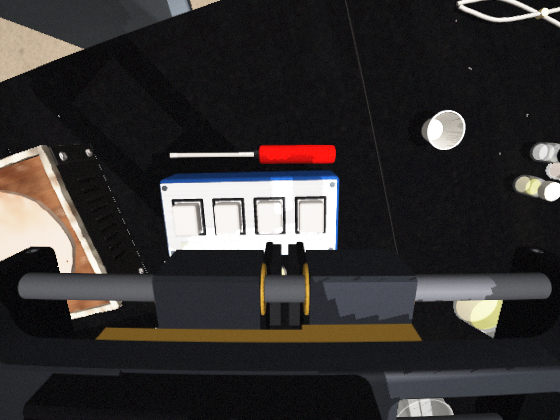

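The wrist view agrees with the top view: keys at about (311,217), (270,218), (228,218) and (188,223). They lie at K1 (.575,.371), K2 (.563,.329), K3 (.552,.287) and K4 (.542,.245). I now go above key 1.

Call:
send_rows([
  [[21, 24, -60], 0, -1],
  [[21, 24, -60], 0, -1],
  [[21, 24, -90], 0, -1],
  [[21, 24, -115], 0, -1],
  [[21, 24, -122], 0, -1],
  [[21, 24, -122], 0, -1],
  [[21, 24, -122], 0, -1],
  [[21, 24, -122], 0, -1],
])

```text
time_s: 3.08
eef_pos: [0.5759, 0.3724, 0.0833]
ee_rot: [0.22, 1.557, -0.217]
contact_force: [-0.3, 0.2, 0.0]
opening: 0.0003
```

Call:
send_rows([
  [[0, 0, -2], 0, -1],
  [[0, 0, -5], 0, -1],
  [[0, 0, -6], 0, -1],
  [[0, 0, -6], 0, -1],
  [[0, 0, -6], 0, -1],
])

```text
time_s: 3.5
eef_pos: [0.5746, 0.3713, 0.0746]
ee_rot: [0.219, 1.56, -0.219]
contact_force: [1.0, 0.7, -0.4]
opening: 0.0005
```

Call:
send_rows([
  [[0, 0, -1], 0, -1],
  [[0, 0, -2], 0, -1],
  [[0, 0, -2], 0, -1],
  [[0, 0, -2], 0, -1],
])

```text
time_s: 3.83
eef_pos: [0.5745, 0.3713, 0.0723]
ee_rot: [0.219, 1.56, -0.219]
contact_force: [-0.3, -0.6, 0.3]
opening: 0.0003
```

Call:
send_rows([
  [[0, 0, -1], 0, -1],
  [[0, 0, -1], 0, -1],
  [[0, 0, -1], 0, -1],
])

```text
time_s: 4.08
eef_pos: [0.5746, 0.3714, 0.0715]
ee_rot: [0.219, 1.56, -0.219]
contact_force: [0.5, -0.3, 0.4]
opening: 0.0002
```

Call:
send_rows([
  [[0, 0, -1], 0, -1],
  [[0, 0, -1], 0, -1],
  [[0, 0, -1], 0, -1],
])

```text
time_s: 4.33
eef_pos: [0.5747, 0.3714, 0.071]
ee_rot: [0.219, 1.56, -0.219]
contact_force: [-1.3, -1.2, 3.1]
opening: 0.0005
```

Call:
send_rows([
  [[0, 0, -1], 0, -1],
  [[0, 0, -1], 0, -1],
  [[0, 0, -1], 0, -1],
])

```text
time_s: 4.58
eef_pos: [0.5747, 0.3714, 0.0699]
ee_rot: [0.219, 1.56, -0.219]
contact_force: [-1.8, -0.8, 4.6]
opening: 0.0008
```

Call:
send_rows([
  [[0, 0, 15], 0, -1],
  [[-6, -21, 15], 0, -1],
  [[-12, -42, 15], 0, -1],
  [[-12, -42, 8], 0, -1],
  [[-12, -42, 3], 0, -1],
  [[-12, -42, 2], 0, -1],
  [[-12, -42, 2], 0, -1],
  [[-12, -42, 2], 0, -1],
])

```text
time_s: 5.25
eef_pos: [0.5626, 0.33, 0.0713]
ee_rot: [0.218, 1.56, -0.218]
contact_force: [0.4, 1.3, 0.7]
opening: 0.0006
```

Call:
send_rows([
  [[0, 0, -1], 0, -1],
  [[0, 0, -2], 0, -1],
  [[0, 0, -2], 0, -1],
  [[0, 0, -2], 0, -1],
])

```text
time_s: 5.58
eef_pos: [0.5625, 0.3295, 0.0694]
ee_rot: [0.219, 1.56, -0.219]
contact_force: [-0.3, 0.4, -0.3]
opening: 0.0006
```

Key 1 gave like an up key. Key 2 shows no contact at 69.4 mm, so it may be the latched one. I go down further to touch it.

Call:
send_rows([
  [[0, 0, -1], 0, -1],
  [[0, 0, -2], 0, -1],
  [[0, 0, -2], 0, -1],
  [[0, 0, -2], 0, -1],
])

```text
time_s: 5.92
eef_pos: [0.5627, 0.3294, 0.0676]
ee_rot: [0.219, 1.56, -0.219]
contact_force: [-0.3, 0.3, 1.0]
opening: 0.0005
```

Call:
send_rows([
  [[0, 0, -1], 0, -1],
  [[0, 0, -1], 0, -1],
  [[0, 0, -1], 0, -1],
])

```text
time_s: 6.17
eef_pos: [0.5627, 0.3294, 0.0672]
ee_rot: [0.219, 1.559, -0.219]
contact_force: [-1.9, -0.6, 5.8]
opening: 0.0009
```

Key 2 is latched: 5.8 N at 67 mm with no give. On to key 3 and key 4.

Call:
send_rows([
  [[0, 0, 20], 0, -1],
  [[-5, -21, 20], 0, -1],
  [[-11, -42, 20], 0, -1],
  [[-11, -42, 12], 0, -1],
  [[-11, -42, 8], 0, -1],
  [[-11, -42, 6], 0, -1],
  [[-11, -42, 4], 0, -1],
  [[-11, -42, 4], 0, -1],
  [[-11, -42, 4], 0, -1],
  [[-11, -42, 4], 0, -1],
])

```text
time_s: 7.0
eef_pos: [0.5516, 0.2878, 0.0707]
ee_rot: [0.218, 1.56, -0.218]
contact_force: [-3.5, -1.2, 3.8]
opening: 0.0007
```

Call:
send_rows([
  [[0, 0, 16], 0, -1],
  [[-5, -21, 16], 0, -1],
  [[-10, -42, 16], 0, -1],
  [[-10, -42, 8], 0, -1],
  [[-10, -42, 4], 0, -1],
  [[-10, -42, 2], 0, -1],
  [[-10, -42, 0], 0, -1],
  [[-10, -42, 0], 0, -1],
  [[-10, -42, 0], 0, -1],
  [[-10, -42, 0], 0, -1],
])

```text
time_s: 7.83
eef_pos: [0.5414, 0.2458, 0.0706]
ee_rot: [0.218, 1.56, -0.219]
contact_force: [-3.6, -1.2, 3.5]
opening: 0.0004
```

Keys 3 and 4 are up (3.8 N and 3.5 N at about 70.7 mm). I lift off, go back over key 2 and press it to the bottom.

Call:
send_rows([
  [[0, 0, 20], 0, -1],
  [[0, 0, 20], 0, -1],
  [[0, 0, 20], 0, -1],
  [[10, 42, 20], 0, -1],
  [[21, 84, 20], 0, -1],
  [[21, 84, 20], 0, -1],
  [[21, 84, 20], 0, -1],
  [[21, 84, 20], 0, -1],
])

```text
time_s: 8.5
eef_pos: [0.5619, 0.3292, 0.0892]
ee_rot: [0.217, 1.561, -0.219]
contact_force: [-0.0, 0.0, -0.0]
opening: 0.0003
```

Call:
send_rows([
  [[0, 0, -10], 0, -1],
  [[0, 0, -20], 0, -1],
  [[0, 0, -24], 0, -1],
  [[0, 0, -26], 0, -1],
  [[0, 0, -28], 0, -1],
  [[0, 0, -30], 0, -1],
  [[0, 0, -31], 0, -1],
  [[0, 0, -31], 0, -1],
  [[0, 0, -31], 0, -1],
  [[0, 0, -31], 0, -1],
])

```text
time_s: 9.33
eef_pos: [0.5624, 0.3281, 0.0616]
ee_rot: [0.219, 1.56, -0.22]
contact_force: [-8.6, -4.2, 17.5]
opening: 0.0003
```

Call:
send_rows([
  [[0, 0, -2], 0, -1],
  [[0, 0, -2], 0, -1],
  [[0, 0, -2], 0, -1],
  [[0, 0, -2], 0, -1],
])

```text
time_s: 9.67
eef_pos: [0.5625, 0.3282, 0.0613]
ee_rot: [0.219, 1.56, -0.22]
contact_force: [-11.5, -6.3, 27.1]
opening: 0.0004
```

Call:
send_rows([
  [[0, 0, 20], 0, -1],
  [[0, 0, 60], 0, -1],
  [[0, 0, 100], 0, -1],
  [[0, 0, 130], 0, -1],
  [[-10, -10, 140], 0, -1],
  [[-10, -10, 140], 0, -1],
  [[-10, -10, 140], 0, -1],
  [[-10, -10, 140], 0, -1],
])

```text
time_s: 10.33
eef_pos: [0.5518, 0.3186, 0.1953]
ee_rot: [0.218, 1.562, -0.221]
contact_force: [-0.2, 0.1, -0.8]
opening: 0.0004
```

```bash
python3 - <<'E'
from h import *
s=manip.observe(); print(s["time_s"],s["eef_pos"],s["contact_force"])
ims=[]
for n in("wrist","side"):
    p=manip.capture(n); ims.append(p["pixels"])
a=cv2.resize(ims[0][150:270,130:370],(800,400)); b=cv2.resize(ims[1][190:310,220:380],(266,200))
cv2.imwrite("pics/f.png",cv2.cvtColor(np.vstack([a,np.hstack([b,np.zeros((200,534,3),np.uint8)])]),cv2.COLOR_RGB2BGR))
E
```

```text
10.3333 [0.55179521 0.31856947 0.19527865] [-0.18157647  0.13783834 -0.79088028]
```

View pics/f.png

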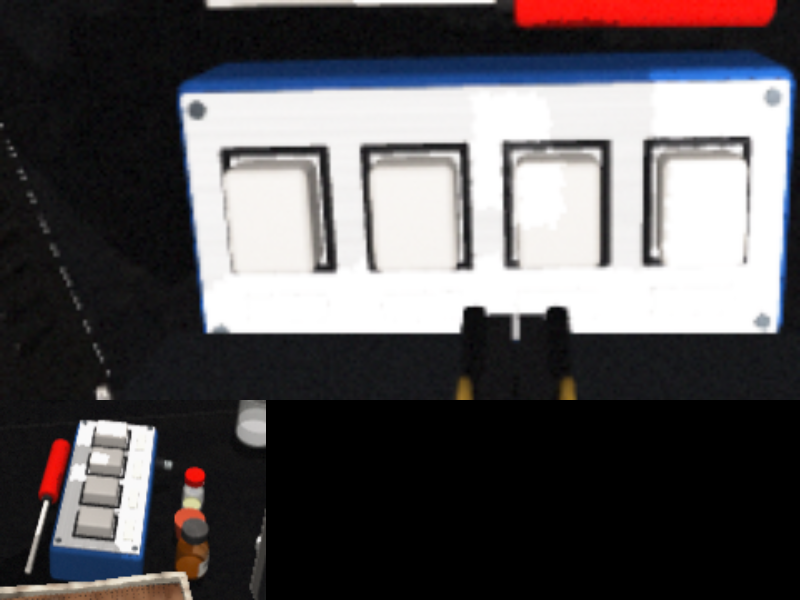

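The four caps look alike and the bystanders have not moved. The picture doesn't settle a 4 mm height difference, so I check key 2 with a light touch at 70 mm. An up key resists there and a latched one would not.

Call:
send_rows([
  [[10, 10, -40], 0, -1],
  [[10, 10, -80], 0, -1],
  [[10, 10, -110], 0, -1],
  [[10, 10, -120], 0, -1],
  [[10, 10, -124], 0, -1],
  [[10, 10, -126], 0, -1],
  [[10, 10, -127], 0, -1],
  [[10, 10, -127], 0, -1],
  [[10, 10, -127], 0, -1],
  [[10, 10, -127], 0, -1],
])

```text
time_s: 11.27
eef_pos: [0.5637, 0.3298, 0.0722]
ee_rot: [0.22, 1.557, -0.218]
contact_force: [0.3, -0.2, 0.4]
opening: 0.0003
```

Call:
send_rows([
  [[0, 0, 20], 0, -1],
  [[0, 0, 60], 0, -1],
  [[0, 0, 100], 0, -1],
  [[0, 0, 130], 0, -1],
  [[0, 0, 130], 0, -1],
  [[0, 0, 130], 0, -1],
  [[0, 0, 130], 0, -1],
  [[0, 0, 130], 0, -1],
])

```text
time_s: 11.93
eef_pos: [0.5617, 0.3289, 0.1988]
ee_rot: [0.218, 1.562, -0.22]
contact_force: [0.6, -0.0, 0.1]
opening: 0.0009
```

It stopped at 72.2 mm, still settling and not yet in contact, so the check says nothing. I repeat it with more settling time.

Call:
send_rows([
  [[0, 0, -40], 0, -1],
  [[0, 0, -80], 0, -1],
  [[0, 0, -120], 0, -1],
  [[0, 0, -126], 0, -1],
  [[0, 0, -126], 0, -1],
  [[0, 0, -126], 0, -1],
  [[0, 0, -126], 0, -1],
])

```text
time_s: 12.52
eef_pos: [0.5628, 0.3295, 0.0751]
ee_rot: [0.219, 1.56, -0.219]
contact_force: [-0.6, 0.6, 0.8]
opening: 0.0004
```

Call:
send_rows([
  [[0, 0, -2], 0, -1],
  [[0, 0, -4], 0, -1],
  [[0, 0, -4], 0, -1],
  [[0, 0, -4], 0, -1],
  [[0, 0, -4], 0, -1],
  [[0, 0, -4], 0, -1],
])

```text
time_s: 13.02
eef_pos: [0.5632, 0.3296, 0.0713]
ee_rot: [0.219, 1.558, -0.218]
contact_force: [0.9, 0.2, 3.8]
opening: 0.0003
```

Call:
send_rows([
  [[0, 0, 20], 0, -1],
  [[0, 0, 60], 0, -1],
  [[0, 0, 100], 0, -1],
  [[0, 0, 120], 0, -1],
  [[0, 0, 120], 0, -1],
  [[0, 0, 120], 0, -1],
  [[0, 0, 120], 0, -1],
  [[0, 0, 120], 0, -1],
])

```text
time_s: 13.68
eef_pos: [0.5612, 0.3288, 0.188]
ee_rot: [0.217, 1.563, -0.221]
contact_force: [-1.1, -0.6, -0.5]
opening: 0.0005
```

Key 2 now resists with 3.8 N at 71 mm, so it is up. I hand in.

```bash
python3 - <<'E'
from h import *
p=manip.capture("top")
for b in("vial","dropper","stopper","screwdriver","dish"):
    print(b,[(np.round(at_z(p,r["pixel"],0)[:2],3).tolist(),round(r["score"],2)) for r in manip.mark_of(p,b)[:1]])
print(manip.sign_off())
E
```

```text
vial []
dropper [([0.638, 0.223], 0.43)]
stopper []
screwdriver [([0.494, 0.331], 0.96)]
dish [([0.527, 0.533], 0.59)]
the job is handed in; nothing more can be done
None
```

Key 2, the second from the left, was the latched one; I released it and handed the job in at about 14 s. `sign_off` reports no verdict.

- **Taps, left to right:** keys 1, 3 and 4 met the finger at about 71 mm with 3–5 N, as up keys do. Key 2 met it only at about 67 mm, stiff, with 5.8 N.
- **Release:** I lifted off all keys, pressed key 2 to the bottom (61.3 mm, 27 N) and let go.
- **Final checks:**
  - A light re-tap of key 2 met contact at 71 mm with 3.8 N, so it stands up.
  - The first re-tap told nothing, because the arm stopped at 72 mm before reaching the key.
  - I did not re-tap keys 1, 3 and 4 after the release.
- **Bystanders:**
  - The side view after the press showed the vial, stopper, dropper and screwdriver in place.
  - In the last top picture the screwdriver and dish were within about 7 mm of where they were first measured.
  - The network did not find the vial or stopper in that picture.
  - The dropper at (0.638, 0.223) agrees with the first side view, 0.629, 0.214. The first top-view mark for it, (0.640, 0.271), was almost certainly the stopper.

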